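Fit a push rivet in a gearbox cover and set its pin

TASK

One corner of the blue gearbox cover has lost its push rivet. Take the spare white rivet from the black holder, seat it fully in the empty hole with its red pin still up, then push the pin down flush with the rivet's collar so that it locks, and let go. The cover sits on an old soft gasket that sinks by an unknown amount under the push, so go by feel and gently (more than about 20 N of downward push spoils it), and leave the other loose things on the bench where they are.

Things in the scene. Friction and masses are not known exactly. Their poses are not given: they have to be found in the camera images.
- rivet: the loose white push rivet, upright in the holder, 25 to 60 g, round about z (up). Origin: centre of its flange's underside, which rests on the holder. Above it: flange 26 mm wide, 3 mm thick; collar 16 mm wide from 3 to 15 mm (grip here), the red pin standing out of its top. Below: shank 10 mm wide, 17 mm long, its last 8 mm tapering to 5.6 mm. Same as the three set rivets.
- rivet_pin (a joint): the rivet's red centre pin, 11 mm in diameter: how far it is pushed in, 0 = fully up (its top 8 mm above the collar's top), 0.008 = home, flush with the collar's top, against a hard stop. Starts between 0 and 0.0015. It slides down with stiff friction that takes about 12 N all the way, and stays where it is left.
- pin_top (a point): centre of the top face of the rivet's red pin, moves with the pin (23 mm above the rivet's origin with the pin fully up, 15 mm when flush)
- holder: black fixed holder block, 60 x 50 x 30 mm, with one hole of 12 mm in its middle, 22 mm deep, in which the spare rivet stands loosely; origin: centre of its underside, z up
- hole (a point): centre of the mouth of the empty hole, on the top of the blue cover (150 x 110 mm, 4 mm thick, with a skirt, on an aluminium housing, any yaw; its top starts 43 to 61 mm above the bench); hole 11.4 mm wide, right through, 18 mm or more free below; moves with the cover, z up. Three set rivets (15 mm high, red pins flush) stand 74, 114 and 136 mm away.
- cover (a joint): how far the cover presses into its gasket: 0 at rest, about 8 N for each mm, springs back when let go; beyond 0.0028 (about 22 N) the gasket is spoiled. Besides this (not in this value) the old gasket, with the cover, crushes for good under about 9 N by an amount that differs each time and cannot be seen, 0 to 8 mm, and then stops; this is allowed, and the hole goes down with it.
- oil_bottle: small white oil bottle with a red nozzle, 40 x 40 x 105 mm, standing loose, origin at its underside; not part of the job
- collet: loose steel spring collet, 33 mm in diameter, 47 mm high, standing, origin at its underside; not part of the job
- nut: loose zinc nut, 24 x 28 x 13 mm, origin at its underside; not part of the job
- brush: loose flat cleaning brush, 186 mm long, 11 mm high, origin at its underside; not part of the job
Things that resemble listed ones, but are neither listed nor needed, are in the scene too. Leave any brown or pink look-alike of the rivet alone.

How it is judged:
By the outcome, as a careful person would: the job done as asked, in the order asked, and still so for the second after the job is handed in, with the robot touching nothing.
It also fails if it takes over 40 s, if anything falls off the work surface, if the arm or the gripper's body presses on something with over 40 N, if the wrist force passes 120 N, or if a joint passes its speed limit or range.

ROBOT

A 6-joint arm with a two-finger parallel gripper is mounted at the origin on a cart in front of the work surface, level with it; the furniture and walls round the work are solid. World frame = base frame: x ahead of the robot, y to its left, z up, the work surface at z = 0. Lengths are in m, angles in rad, forces in N, time in s.
With the tool pointing down it reaches from about 0.35 to 0.975 m from the base axis. Payload 4.9 kg.
Tool frame: the origin (TCP) lies on the front face of the gripper's body, between the roots of the fingers; the fingertips stand ctrl.tip_extent ahead of it and the grasp point (between the pads) lies 54 mm ahead of it (ctrl.tip_extent is the distance from the TCP to the fingertips, in m); z points along the fingers, y is the line along which they close (so a half turn about z gives the same grasp; the last joint's range is limited). The gripper opens to 85 mm and grips with 20 to 120 N. Pads are 22 mm wide; open, the fingers measure 114 mm over their backs; the gripper's body (76 mm by 85 mm) begins 54 mm behind the grasp point. The pads swing forward as they close: fully open they stand 13 mm farther back than shut.
Start: joints at [-1.317, 0.053, 1.613, -0, 1.476, -0.119], TCP at [0.228, -0.582, 0.304] pointing down, gripper open.
Joint ranges: [-3.01, 3.01], [-1.01, 2.22], [0.06, 2.58], [-1.02, 4.17], [0.09, 2.62], [-3.14, 3.14]. Speed limits (rad/s): [2.57, 2.57, 3.14, 3.14, 3.14, 3.14].

INTERFACE

Orientations are given as a rotation vector (axis times angle).
In Python, from station import ctrl gives the robot as it stands.
- The arm moves only by the tool apply_moves, never from a script. Its argument "rows" is one flat list of numbers, 6 for each row, row after row: the shift along the tool's x, y, z normalised to -1 to 1, where 1 is 0.6 m, then the turn, a rotation vector about the tool's x, y, z normalised to -1 to 1, where 1 is 90 degrees. A call has 1 to 20 rows; each row is the pose to reach, as a shift and turn from the pose commanded when the call began, along the tool's axes at that moment; what a row does not reach only later rows make up. A row lasts 1/10 s, in which the tool goes at most 50 mm and 8.59 degrees, less where a joint would pass 70% of its speed; a pose out of reach is approached as far as the arm can. A call with a number of a shift or a turn outside -1 to 1 is refused whole. A call with a gripper value outside its range is refused whole. "grip" is the opening, from 0 (shut) to 1 (fully open), set as the call begins (left out, the last holds). The fingers move at their own pace and stop on an object; "grip_force" is the grip in N (left out, the last holds). Time passes only in rows, so rows that repeat a pose let the fingers close. It gives the time, the measured TCP pose, the force, the opening and the grip force at its end, in the units of the state.
- ctrl.get_obs(): the state, without advancing time (a new reading comes with each control period).
- ctrl.get_image(name): name is "side" or "top" or "wrist"; returns (picture, depth): 480x640x3 uint8, blue, green, red; 480x640 float32, m along the optical axis (not along the pixel's ray), 0 where there is no reading.
- ctrl.camera_model(name): a dict with "mtx" (3x3 intrinsics, pixels), "R" (3x3) and "t" (3): a world point X has camera coordinates R X + t; the wrist camera has in their place "tool_from_camera" (4x4, takes a point from camera to tool coordinates, whose origin is the TCP and whose axes are the flange's). Camera axes: x right, y down, z forward; pixel columns grow to the right and rows downward; lengths in m; the calibration is good to about 2 mm. The wrist camera is an equidistant fisheye: a pixel r from the principal point sees the ray r / f radians off the axis. A picture is of the moment at which its call begins: read the wrist's pose just before it. camera_model takes no time and is no camera call.
- ctrl.finish_job(): hands the job in; it is judged then, once.
The state is a dict: "t": time; "q": joint angles; "dq": joint speeds; "effort": joint torques, N m; "tool_pos": TCP position; "tool_rot": TCP orientation; "contact_force": force on the tool from outside, world axes, zero at the start; "wrist_torque": the same for the moment, N m; "opening": finger opening in m; "grip_force": force on a finger pad.
Only numpy, scipy, OpenCV 4.12 (cv2) and the standard library are available. Lean on these libraries where they do the work, as an engineer would, in place of code of your own. Each camera call takes 0.05 s, during which the arm holds its last target. There are 200 camera calls.

## Working session

There is one attempt and no reset: what is moved stays moved. The work goes in short steps, Python scripts to look and compute and a tool call to move; the robot and the scene stay as the last step left them, time stands still between calls to the robot, and variables do not carry over. Pictures are saved under pics/ and viewed, at most 10 in all, crops included, and the job is handed in when it is done.

Besides the shell and the picture viewer there is one more tool, called as a command line: name --argument value ..., lists and objects as JSON in quotes. apply_moves: Moves the arm, as the interface text tells. Its arguments: {"type":"object","properties":{"rows":{"type":"array","items":{"type":"number"}},"grip":{"type":"number"},"grip_force":{"type":"number"}},"required":["rows"]}

```bash
ls; mkdir -p pics
python3 - <<'E'
from station import ctrl
import cv2,numpy as np
o=ctrl.get_obs();print({k:np.round(v,4) for k,v in o.items()},ctrl.tip_extent)
for n in("top","side"):
    p,d=ctrl.get_image(n);cv2.imwrite(f"pics/{n}0.png",p);np.savez(f"pics/{n}0.npz",p=p,d=d)
    m=ctrl.camera_model(n);print(n,{k:np.round(v,4).tolist() for k,v in m.items()})
print({k:np.round(v,4).tolist() for k,v in ctrl.camera_model("wrist").items()})
E
```

```text
pics
{'t': np.float64(0.0), 'q': array([-1.317 ,  0.0533,  1.6143,  0.    ,  1.476 , -0.119 ]), 'dq': array([ 0.001 , -0.001 ,  0.0004,  0.0004, -0.0009,  0.0002]), 'effort': array([-1.10000e-03, -3.93680e+01, -3.70177e+01, -3.00000e-04,
        7.00000e-03, -0.00000e+00]), 'tool_pos': array([ 0.2275, -0.5816,  0.3027]), 'tool_rot': array([-3.0852e+00, -5.8180e-01,  2.0000e-04]), 'contact_force': array([ 0.3608,  0.092 , -0.5274]), 'wrist_torque': array([ 0.0229,  0.0655, -0.028 ]), 'grip_force': np.float64(0.0), 'opening': np.float64(0.0854)} 0.0726
top {'mtx': [[496.7304, 0.0, 317.8125], [0.0, 496.7304, 249.8623], [0.0, 0.0, 1.0]], 'R': [[0.0599, -0.9982, -0.0061], [-0.9748, -0.0572, -0.2158], [0.2151, 0.0189, -0.9764]], 't': [0.2569, 0.5476, 0.7968]}
side {'mtx': [[490.8494, 0.0, 323.2543], [0.0, 490.8494, 242.0744], [0.0, 0.0, 1.0]], 'R': [[-0.9608, -0.2772, 0.0028], [-0.1696, 0.5799, -0.7969], [0.2193, -0.7661, -0.6042]], 't': [0.5827, -0.012, 0.968]}
{'mtx': [[371.6483, 0.0, 315.5819], [0.0, 371.6483, 235.2824], [0.0, 0.0, 1.0]], 'tool_from_camera': [[-0.0005, -0.9593, -0.2826, 0.0716], [1.0, -0.0006, 0.0001, -0.0002], [-0.0003, -0.2826, 0.9593, -0.0706], [0.0, 0.0, 0.0, 1.0]]}
```

View pics/top0.png

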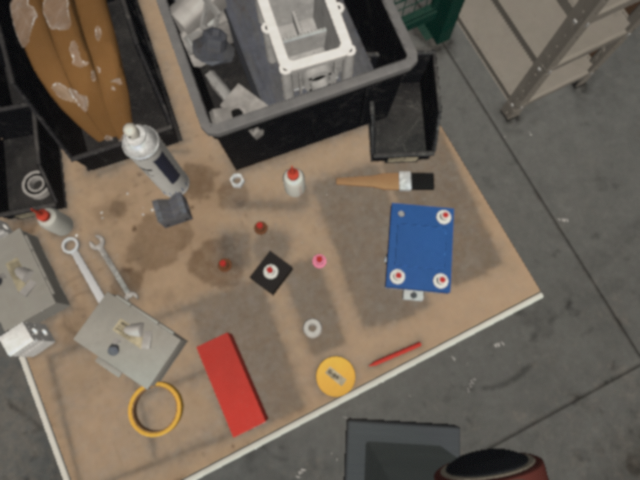

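View pics/side0.png

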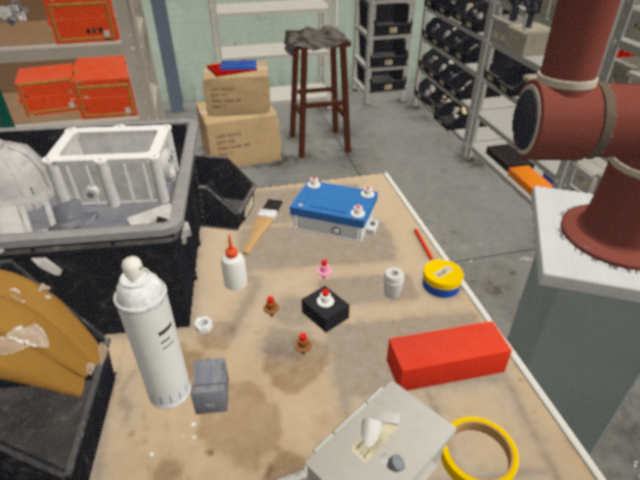

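The top view shows the white rivet in the black holder at (270,271). Look-alikes are brown ones at (260,228) and (224,265), a pink one at (319,262), and set white rivets at (445,216), (398,276) and (441,281). The empty hole is at about (401,212). The side view shows the holder rivet at (325,297) and the cover at (335,207). By the description I choose the white one at (270,271), and I'll check it in a crop.

```bash
cat > h.py <<'E'
import cv2,numpy as np
from scipy.spatial.transform import Rotation as Ro
from station import ctrl
def ray(n,uv):
    m=ctrl.camera_model(n);d=np.linalg.solve(m["mtx"],[*uv,1]);return -m["R"].T@m["t"],m["R"].T@d
def onz(n,uv,z):
    c,d=ray(n,uv);return c+d*(z-c[2])/d[2]
def ondepth(n,uv,z):
    c,d=ray(n,uv);return c+d*z
def two(ua,ub):
    (c1,d1),(c2,d2)=ray("top",ua),ray("side",ub)
    s=np.linalg.lstsq(np.c_[d1,-d2],c2-c1,rcond=None)[0];a,b=c1+d1*s[0],c2+d2*s[1]
    return (a+b)/2,np.linalg.norm(a-b)
def blobs(p,mask,lo=4,hi=1e9):
    n,l,s,c=cv2.connectedComponentsWithStats(mask.astype(np.uint8)*255)
    return [(s[i,4],c[i].round(2),s[i,:4]) for i in range(1,n) if lo<=s[i,4]<=hi]
def red(p):
    b,g,r=[p[...,i].astype(int) for i in range(3)];return (r>130)&(g<0.55*r)&(b<0.55*r)
E
python3 - <<'E'
from h import *
for n,box in(("top",(380,190,470,300)),("top",(210,210,330,290)),("side",(260,170,400,330))):
    z=np.load(f"pics/{n}0.npz");p,d=z["p"],z["d"];x0,y0,x1,y1=box
    sub=p[y0:y1,x0:x1]
    for a,c,s in blobs(sub,red(sub)): 
        uv=c+[x0,y0]; print(n,a,uv,d[int(uv[1]),int(uv[0])],ondepth(n,uv,d[int(uv[1]),int(uv[0])]).round(4))
z=np.load("pics/top0.npz");p,d=z["p"],z["d"]
a=cv2.resize(p[195:300,380:460],None,fx=5,fy=5,interpolation=cv2.INTER_CUBIC)
b=cv2.resize(p[245:300,240:300],None,fx=6,fy=6,interpolation=cv2.INTER_CUBIC)
o=np.zeros((530,790,3),np.uint8);o[:a.shape[0],:400]=a;o[:330,410:770]=b
cv2.imwrite("pics/c1.png",o)
for uv in((420,215),(400,240),(445,250),(420,285),(420,245)):print(uv,ondepth("top",uv,d[uv[1],uv[0]]).round(4))
z=np.load("pics/side0.npz")
for uv in((335,200),(310,195)):print(uv,ondepth("side",uv,z["d"][uv[1],uv[0]]).round(4))
E
```

```text
top 10 [445.2 214.5] 0.8599017 [0.6049 0.0723 0.07  ]
top 10 [398.2 275. ] 0.83706456 [0.4939 0.1509 0.0704]
top 11 [442.18 279.18] 0.83649045 [0.4914 0.0766 0.069 ]
top 31 [259.1  224.77] 0.8901115 [0.576  0.3971 0.0389]
top 26 [319.  258.5] 0.8733437 [0.5202 0.2862 0.0417]
top 33 [222.15 262.7 ] 0.8758494 [0.5032 0.4563 0.0387]
top 15 [269.4 269.6] 0.8593134 [0.4936 0.3706 0.0518]
side 31 [323.71 262.29] 0.8363615 [0.5224 0.2891 0.0409]
side 40 [325.35 291.42] 0.7631219 [0.4968 0.369  0.0515]
side 47 [270.34 300.36] 0.76330847 [0.5767 0.4007 0.0401]
(420, 215) [0.6057 0.1132 0.0561]
(400, 240) [0.5576 0.1476 0.0592]
(445, 250) [0.5454 0.0687 0.0548]
(420, 285) [0.4816 0.1109 0.0545]
(420, 245) [0.5511 0.1126 0.0574]
(335, 200) [0.5488 0.1174 0.0573]
(310, 195) [0.6028 0.1092 0.0545]
```

View pics/c1.png

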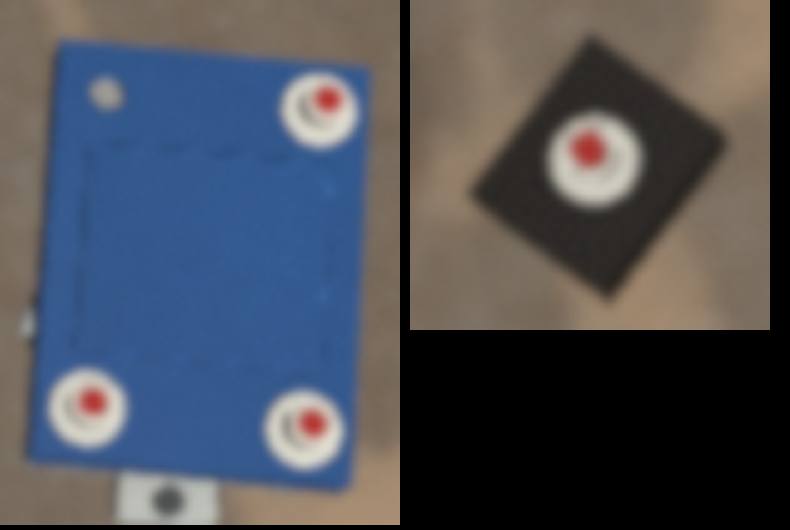

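The crop confirms it: the white rivet with its red pin up stands in the black holder. The empty hole is a grey spot at about top (401.4,213.6), and the three set rivets match the 74/114/136 mm layout.

```bash
cat >> h.py <<'E'
def shift(target,o=None):
    o=o or ctrl.get_obs();R=Ro.from_rotvec(o["tool_rot"]).as_matrix()
    return (R.T@(np.array(target)-o["tool_pos"])/0.6).round(4)
E
python3 - <<'E'
from h import *
h=onz("top",(401.4,213.6),.055);print(h)
print(shift((.52,-.1,.30)),ctrl.tip_extent)
print(two((269.4,269.6),(325.35,291.42)))
E
```

```text
[0.60669834 0.14571563 0.055     ]
[ 0.7463 -0.5701  0.0059] 0.0726
(array([0.49485066, 0.37061991, 0.05294011]), np.float64(0.002942288908315097))
```

apply_moves --rows '[0.746, -0.57, 0, 0, 0, 0, 0.746, -0.57, 0, 0, 0, 0, 0.746, -0.57, 0, 0, 0, 0, 0.746, -0.57, 0, 0, 0, 0, 0.746, -0.57, 0, 0, 0, 0, 0.746, -0.57, 0, 0, 0, 0, 0.746, -0.57, 0, 0, 0, 0, 0.746, -0.57, 0, 0, 0, 0, 0.746, -0.57, 0, 0, 0, 0, 0.746, -0.57, 0, 0, 0, 0, 0.746, -0.57, 0, 0, 0, 0, 0.746, -0.57, 0, 0, 0, 0]' --grip 0.4 --grip_force 25

```text
t: 1.3
tool_pos: [0.5211, -0.0968, 0.3034]
tool_rot: [-3.084, -0.59, 0.0]
contact_force: [-0.1, -1.0, 0.4]
opening: 0.0341
grip_force: 0.0
```

apply_moves --rows '[0.247, -0.746, 0.133, 0, 0, 0, 0.247, -0.746, 0.133, 0, 0, 0, 0.247, -0.746, 0.133, 0, 0, 0, 0.247, -0.746, 0.133, 0, 0, 0, 0.247, -0.746, 0.133, 0, 0, 0, 0.247, -0.746, 0.133, 0, 0, 0, 0.247, -0.746, 0.133, 0, 0, 0, 0.247, -0.746, 0.133, 0, 0, 0, 0.247, -0.746, 0.133, 0, 0, 0, 0.247, -0.746, 0.133, 0, 0, 0, 0.247, -0.746, 0.133, 0, 0, 0, 0.247, -0.746, 0.133, 0, 0, 0, 0.247, -0.746, 0.133, 0, 0, 0]'

```text
t: 2.6
tool_pos: [0.4953, 0.369, 0.2241]
tool_rot: [3.087, 0.58, -0.0]
contact_force: [-0.1, 0.4, 0.3]
opening: 0.0341
grip_force: 0.0
```

```bash
cat >> h.py <<'E'
def wpt(uv,z=None,dep=None,o=None):
    m=ctrl.camera_model("wrist");K=m["mtx"];o=o or ctrl.get_obs()
    a=np.array([(uv[0]-K[0,2])/K[0,0],(uv[1]-K[1,2])/K[1,1]]);t=np.hypot(*a)
    d=np.r_[np.sin(t)*a/max(t,1e-9),np.cos(t)]
    T=m["tool_from_camera"];R=Ro.from_rotvec(o["tool_rot"]).as_matrix()
    c=R@T[:3,3]+o["tool_pos"];w=R@T[:3,:3]@d
    return c+w*((z-c[2])/w[2] if z is not None else dep/d[2])
E
python3 - <<'E'
from h import *
o=ctrl.get_obs();print(o["t"],o["tool_pos"],o["tool_rot"],o["opening"],ctrl.tip_extent,o["contact_force"])
p,d=ctrl.get_image("wrist");cv2.imwrite("pics/w1.png",p);np.savez("pics/w1.npz",p=p,d=d)
for a,c,s in blobs(p,red(p),15): print(a,c,s,wpt(c,dep=d[int(c[1]),int(c[0])],o=o).round(4))
E
```

```text
2.6 [0.49529719 0.36904189 0.22410427] [ 3.08696895e+00  5.80101460e-01 -2.18983751e-04] 0.0340768117959701 0.0726 [-0.12521707  0.38868442  0.28351771]
917 [458.06  17.21] [439   0  43  35] [0.6616 0.3417 0.0792]
202 [322.02 108.55] [315 101  16  16] [0.5765 0.3961 0.0404]
183 [206.97 177.8 ] [200 170  17  16] [0.504  0.4546 0.0412]
159 [313.96 235.81] [307 229  15  14] [0.4951 0.3702 0.0538]
155 [432.58 238.79] [425 232  16  14] [0.5212 0.2866 0.0414]
1885 [173.31 325.79] [132 307  83  44] [0.3741 0.4503 0.0373]
66 [558.61 333.91] [554 329  10  11] [0.4937 0.1492 0.0699]
39 [602.23 352.69] [599 349   7   8] [0.4911 0.0775 0.0718]
121 [160.02 387.87] [153 380  14  17] [0.3099 0.4477 0.0494]
664 [193.32 421.88] [173 397  36  46] [0.2815 0.4099 0.0492]
211 [613.7  412.36] [596 402  39  24] [-0.0481 -1.4983 -0.7205]
48 [429.5  409.58] [424 407  13   6] [0.3477 0.182  0.0093]
```

View pics/w1.png

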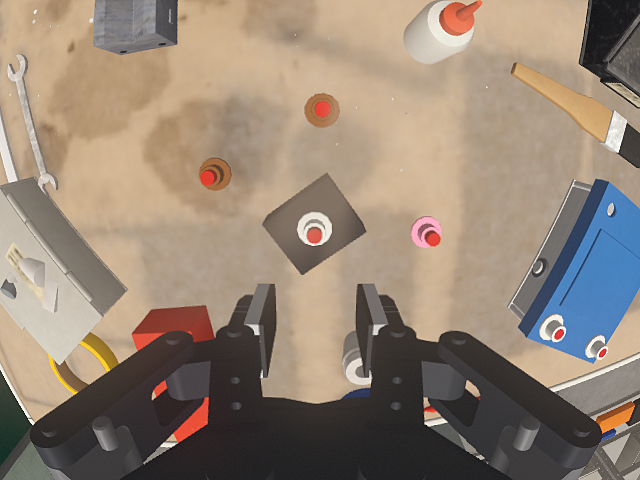

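The wrist view shows the white rivet centred at (314,233) in the black holder. The pink look-alike is at (428,235), the brown ones are at (322,109) and (212,175), and the cover's empty hole is at (611,210). The fingertips are at about (266,286) and (368,286).

Run:
```python
from h import *
o=ctrl.get_obs();z=np.load("pics/w1.npz");d=z["d"];R=Ro.from_rotvec(o["tool_rot"]).as_matrix()
for v in range(284,370,8):
    print(v,[(u,(R.T@(wpt((u,v),dep=d[v,u],o=o)-o["tool_pos"])).round(4).tolist()) for u in(262,270,362,370)])
print(shift((.4951,.3702,.120)))
```

```text
284 [(262, [0.0105, -0.022, 0.0668]), (270, [0.0107, -0.0186, 0.0665]), (362, [0.011, 0.0185, 0.0657]), (370, [0.0107, 0.0218, 0.0663])]
292 [(262, [0.0112, -0.0207, 0.0578]), (270, [0.0111, -0.0177, 0.058]), (362, [0.0107, 0.0177, 0.0589]), (370, [0.0113, 0.0206, 0.0574])]
300 [(262, [0.0115, -0.0197, 0.0501]), (270, [0.0105, -0.017, 0.0523]), (362, [0.0102, 0.017, 0.0529]), (370, [0.0108, 0.0198, 0.0515])]
308 [(262, [0.0109, -0.0191, 0.0451]), (270, [0.0076, -0.0171, 0.0514]), (362, [0.008, 0.0168, 0.0506]), (370, [0.0105, 0.019, 0.0458])]
316 [(262, [0.0114, -0.0181, 0.0383]), (270, [0.0037, -0.0174, 0.0523]), (362, [0.0053, 0.0169, 0.0494]), (370, [0.0104, 0.0183, 0.04])]
324 [(262, [0.0103, -0.0178, 0.0349]), (270, [0.0017, -0.0172, 0.0497]), (362, [0.0022, 0.0169, 0.0488]), (370, [0.0113, 0.0173, 0.0331])]
332 [(262, [0.0085, -0.0176, 0.0327]), (270, [-0.0018, -0.0174, 0.0496]), (362, [-0.0004, 0.0169, 0.0474]), (370, [0.0074, 0.0177, 0.0344])]
340 [(262, [0.0046, -0.018, 0.034]), (270, [-0.0043, -0.0174, 0.048]), (362, [-0.0031, 0.0169, 0.0461]), (370, [0.0047, 0.0178, 0.0337])]
348 [(262, [0.0017, -0.0181, 0.0335]), (270, [-0.0057, -0.0171, 0.0446]), (362, [-0.0059, 0.017, 0.0448]), (370, [0.001, 0.0181, 0.0344])]
356 [(262, [-0.0017, -0.0184, 0.0336]), (270, [-0.0091, -0.0172, 0.0442]), (362, [-0.007, 0.0166, 0.0411]), (370, [-0.0016, 0.0182, 0.0333])]
364 [(262, [-0.0057, -0.0188, 0.0343]), (270, [-0.1441, -0.0442, 0.2226]), (362, [-0.0101, 0.0167, 0.0404]), (370, [-0.0049, 0.0184, 0.0332])]
[ 0.0002 -0.0022  0.1739]
```

apply_moves --rows '[0, -0.002, 0.08, 0, 0, 0, 0, -0.002, 0.14, 0, 0, 0, 0, -0.002, 0.17, 0, 0, 0, 0, -0.002, 0.185, 0, 0, 0, 0, -0.002, 0.193, 0, 0, 0, 0, -0.002, 0.195, 0, 0, 0, 0, -0.002, 0.195, 0, 0, 0]'

```text
t: 3.35
tool_pos: [0.4954, 0.3717, 0.1086]
tool_rot: [-3.086, -0.582, -0.004]
contact_force: [0.6, -0.5, 0.3]
opening: 0.0341
grip_force: 0.0
```

Run:
```python
from h import *
o=ctrl.get_obs();print(o["tool_pos"],o["contact_force"])
p,d=ctrl.get_image("wrist");cv2.imwrite("pics/w2.png",cv2.resize(p[200:420,200:430],None,fx=2.5,fy=2.5));np.savez("pics/w2.npz",p=p,d=d)
for a,c,s in blobs(p,red(p),60): print(a,c,s,wpt(c,dep=d[int(c[1]),int(c[0])],o=o).round(4))
```

```text
[0.49536518 0.37165597 0.10862427] [ 0.63758424 -0.52297355  0.34402825]
664 [334.1   95.33] [320  81  29  29] [0.5763 0.3962 0.0413]
625 [140.89 216.43] [127 203  30  28] [0.5055 0.4533 0.0409]
408 [505.17 312.08] [492 298  26  26] [0.5217 0.288  0.0412]
525 [319.47 322.99] [306 307  27  29] [0.4949 0.3701 0.0529]
353 [167.7  443.67] [143 427  44  38] [0.359  0.4189 0.0277]
```

View pics/w2.png

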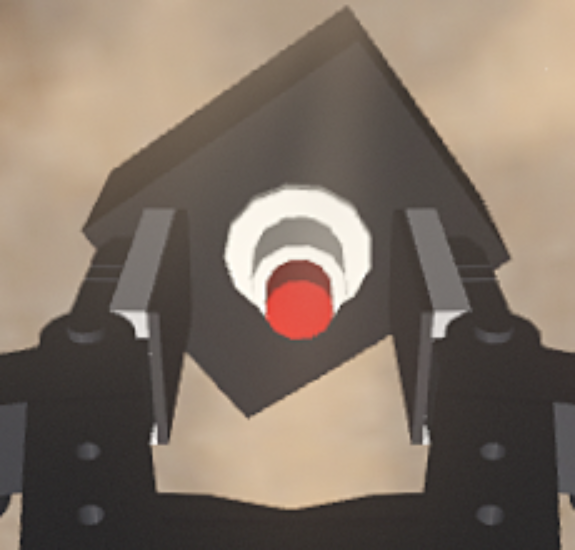

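The crop shows the white rivet with its red pin, at crop (300,285), standing between the open pads; it is about 1.4 mm off centre.

apply_moves --rows '[0, 0.0022, 0.0015, 0, 0, 0, 0, 0.0022, 0.0015, 0, 0, 0]'

```text
t: 3.6
tool_pos: [0.4953, 0.3703, 0.1069]
tool_rot: [-3.087, -0.582, -0.002]
contact_force: [0.2, -0.8, 0.9]
opening: 0.0342
grip_force: 0.0
```

apply_moves --rows '[0, 0, 0, 0, 0, 0, 0, 0, 0, 0, 0, 0, 0, 0, 0, 0, 0, 0, 0, 0, 0, 0, 0, 0]' --grip 0 --grip_force 40

```text
t: 4.0
tool_pos: [0.4952, 0.3704, 0.1067]
tool_rot: [-3.087, -0.582, -0.001]
contact_force: [0.0, 0.8, 3.0]
opening: 0.0138
grip_force: 39.0
```

apply_moves --rows '[0, 0, -0.02, 0, 0, 0, 0, 0, -0.06, 0, 0, 0, 0, 0, -0.12, 0, 0, 0, 0, 0, -0.15, 0, 0, 0, 0, 0, -0.15, 0, 0, 0, 0, 0, -0.15, 0, 0, 0]'

```text
t: 4.6
tool_pos: [0.4948, 0.3701, 0.1962]
tool_rot: [-3.087, -0.582, -0.0]
contact_force: [0.5, -0.2, -1.6]
opening: 0.0136
grip_force: 39.1
```

Run:
```python
from h import *
o=ctrl.get_obs();print(o["tool_pos"],o["contact_force"],o["opening"])
p,d=ctrl.get_image("wrist");np.savez("pics/w3.npz",p=p,d=d)
s,_=ctrl.get_image("side")
b=cv2.resize(s[170:330,270:390],None,fx=3,fy=3,interpolation=cv2.INTER_CUBIC)
a=cv2.resize(p[220:420,230:400],None,fx=2.4,fy=2.4)
out=np.zeros((480,780,3),np.uint8);out[:,:a.shape[1]]=a;out[:,418:418+b.shape[1]]=b;cv2.imwrite("pics/w3.png",out)
R=Ro.from_rotvec(o["tool_rot"]).as_matrix()
for a,c,s in blobs(p,red(p),60): print(a,c,s,(R.T@(wpt(c,dep=d[int(c[1]),int(c[0])],o=o)-o["tool_pos"])).round(4))
```

```text
[0.49478522 0.37010456 0.19617803] [ 0.50049727 -0.2136332  -1.58837534] 0.013556448988377474
808 [475.8   10.87] [457   0  39  26] [0.1417 0.0862 0.119 ]
252 [324.96 106.44] [317  98  17  18] [0.0852 0.0054 0.1546]
263 [198.4  182.96] [189 174  20  19] [ 0.0396 -0.0743  0.1553]
190 [446.22 251.26] [437 242  18  17] [-0.0061  0.0873  0.1551]
575 [316.3  321.82] [303 306  27  30] [0.0005 0.0001 0.0538]
1970 [154.34 340.99] [119 321  82  50] [-0.0843 -0.128   0.1625]
66 [576.95 351.41] [573 347   9  10] [-0.0811  0.2044  0.1254]
219 [185.79 388.17] [176 378  21  22] [-0.1183 -0.1024  0.1483]
282 [612.63 419.08] [594 405  44  35] [-1.1902  1.5073  0.9079]
```

View pics/w3.png

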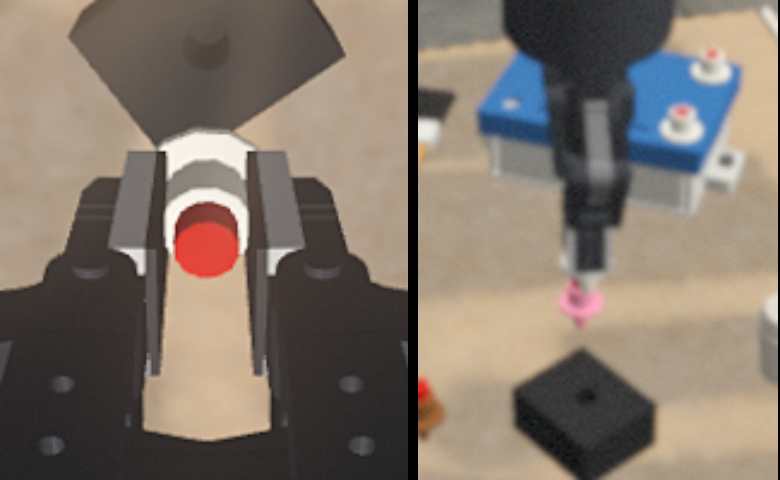

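The wrist crop shows the rivet held by its collar with the red pin up at (205,240). The side crop shows the holder now empty. The pink piece behind it is undisturbed.

apply_moves --rows '[-0.046, 0.415, 0, 0, 0, 0, -0.046, 0.415, 0, 0, 0, 0, -0.046, 0.415, 0, 0, 0, 0, -0.046, 0.415, 0, 0, 0, 0, -0.046, 0.415, 0, 0, 0, 0, -0.046, 0.415, 0, 0, 0, 0, -0.046, 0.415, 0, 0, 0, 0, -0.046, 0.415, 0, 0, 0, 0]'

```text
t: 5.5
tool_pos: [0.5592, 0.129, 0.1949]
tool_rot: [-3.086, -0.583, 0.004]
contact_force: [-0.3, -0.8, -0.4]
opening: 0.0136
grip_force: 39.2
```

Run:
```python
from h import *
o=ctrl.get_obs();print(o["t"],o["tool_pos"],o["contact_force"],o["opening"])
p,d=ctrl.get_image("wrist");np.savez("pics/w4.npz",p=p,d=d);cv2.imwrite("pics/w4.png",p)
for a,c,s in blobs(p,red(p),60): print(a,c,s,wpt(c,dep=d[int(c[1]),int(c[0])],o=o).round(4))
```

```text
5.5 [0.55916655 0.12899576 0.19492248] [-0.30594402 -0.82858306 -0.36464205] 0.013648718207506733
75 [63.09  1.45] [52  0 22  5] [0.6555 0.334  0.0718]
142 [  6.84 101.65] [ 1 95 14 14] [0.5772 0.3915 0.0415]
195 [ 93.1  212.15] [ 85 204  17  17] [0.5222 0.2837 0.0403]
210 [441.32 222.54] [434 215  16  16] [0.6048 0.0712 0.0705]
2724 [ 14.85 377.76] [  0 304  44 118] [0.2878 0.3784 0.0291]
505 [315.59 323.19] [302 312  27  24] [0.5591 0.1293 0.1416]
141 [595.66 418.01] [584 412  26  15] [-0.0111 -1.5499 -0.7166]
```

View pics/w4.png

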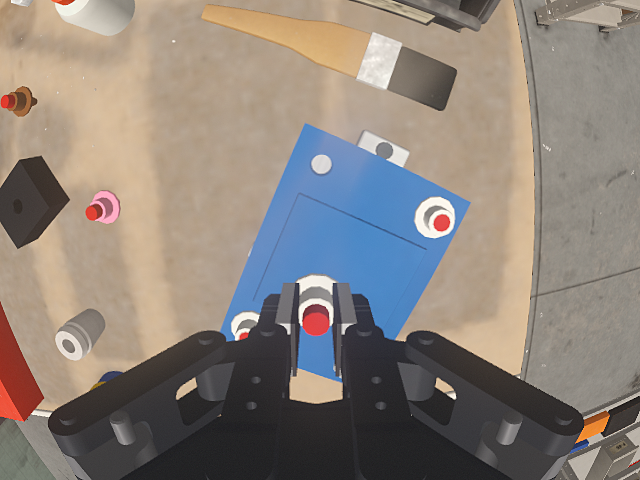

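The wrist view shows the empty hole at (320,164), the set rivets at (436,217) and (245,325), and the held rivet at (316,318).

```bash
cat > hole.py <<'E'
from h import *
def hole(p,d,o,box):
    x0,y0,x1,y1=box;s=p[y0:y1,x0:x1].astype(int);blue=(s[...,0]-s[...,2])>50
    dd=d[y0:y1,x0:x1]
    for a,c,st in blobs(s,~blue,40):
        if st[0]==0 or st[1]==0 or st[0]+st[2]==x1-x0 or st[1]+st[3]==y1-y0: continue
        uv=c+[x0,y0];ring=[(int(uv[0]+st[2]*.9*np.cos(t)),int(uv[1]+st[2]*.9*np.sin(t))) for t in np.arange(0,6.28,.5)]
        zs=[wpt(q,dep=d[q[1],q[0]],o=o)[2] for q in ring];zt=np.median(zs)
        X=wpt(uv,z=zt,o=o);print(a,uv,st,"hole",X.round(4),np.ptp(zs).round(4));return X
if __name__=="__main__":
    o=ctrl.get_obs();z=np.load("pics/w4.npz")
    X=hole(z["p"],z["d"],o,(298,140,350,190))
    R=Ro.from_rotvec(o["tool_rot"]).as_matrix();off=R@np.array([.0005,.0001,0])
    print(shift(X-off+[0,0,.128],o))
E
python3 hole.py
```

```text
328 [320.91 163.98] [13 15 21 19] hole [0.6081 0.1457 0.0557] 0.0017
[0.0849 0.0044 0.0191]
```

apply_moves --rows '[0.085, 0.004, 0.018, 0, 0, 0, 0.085, 0.004, 0.018, 0, 0, 0, 0.085, 0.004, 0.05, 0, 0, 0, 0.085, 0.004, 0.066, 0, 0, 0, 0.085, 0.004, 0.066, 0, 0, 0, 0.085, 0.004, 0.066, 0, 0, 0]'

```text
t: 6.15
tool_pos: [0.608, 0.1452, 0.157]
tool_rot: [-3.087, -0.584, -0.0]
contact_force: [0.8, 0.4, -0.9]
opening: 0.0136
grip_force: 39.2
```

Run:
```python
from h import *
o=ctrl.get_obs();R=Ro.from_rotvec(o["tool_rot"]).as_matrix();print(o["tool_pos"],R[:,2].round(4),o["contact_force"])
ax=o["tool_pos"]+R@[.0005,.0001,.0937];print("shank tip",ax)
s,d=ctrl.get_image("side");t,_=ctrl.get_image("top")
def proj(n,X):
    m=ctrl.camera_model(n);q=m["mtx"]@(m["R"]@X+m["t"]);return q[:2]/q[2]
H=np.array([.6081,.1457,.0557]);print("hole px side",proj("side",H),"tip",proj("side",ax),"top",proj("top",H))
ims=[]
for im,n in((s,"side"),(t,"top")):
    u=proj(n,H).astype(int);ims.append(cv2.resize(im[u[1]-35:u[1]+35,u[0]-32:u[0]+32],None,fx=6,fy=6,interpolation=cv2.INTER_CUBIC))
cv2.imwrite("pics/s5.png",np.hstack(ims))
```

```text
[0.60797916 0.14515169 0.15698549] [ 1.e-04  1.e-04 -1.e+00] [ 0.81069945  0.3502498  -0.88125238]
shank tip [0.60849357 0.14524656 0.06328557]
hole px side [301.80701663 203.57228579] tip [301.59419051 200.11765229] top [401.49052    212.72417789]
```

View pics/s5.png

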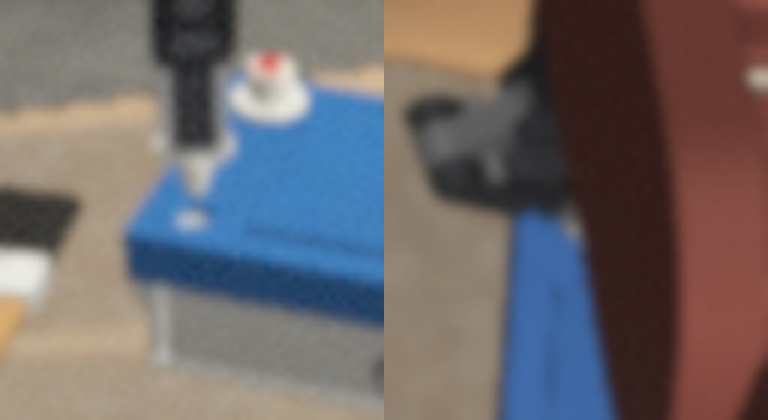

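The side crop shows the shank tip at (199,193), just above and slightly right of the hole at (192,218). I'll check the lateral offset numerically.

Run:
```python
from h import *
def proj(n,X):
    m=ctrl.camera_model(n);q=m["mtx"]@(m["R"]@np.array(X)+m["t"]);return q[:2]/q[2]
s0=np.load("pics/side0.npz")["p"].astype(int);s,_=ctrl.get_image("side");s=s.astype(int)
t0=np.load("pics/top0.npz")["p"].astype(int)
def cen(im,c,r):
    x,y=int(c[0]),int(c[1]);g=im[y-r:y+r+1,x-r:x+r+1];w=np.clip(40-(g[...,0]-g[...,2])+0.,0,None);Y,X=np.mgrid[y-r:y+r+1,x-r:x+r+1];return (X*w).sum()/w.sum(),(Y*w).sum()/w.sum()
c=cen(s0,(301,204),5);print("hole side",c,onz("side",c,.0557)); c=cen(s0,c,5);print(c)
c=cen(t0,(401,213),4);print("hole top",c,onz("top",c,.0557))
print("now hole side",cen(s,(301,205),3))
print((s[188:210,292:312,2]))
print((s[188:210,292:312,0]-s[188:210,292:312,2]))
o=ctrl.get_obs();R=Ro.from_rotvec(o["tool_rot"]).as_matrix()
for z in(.0767,.0807,.0857,.0937):print(z,proj("side",o["tool_pos"]+R@[.0005,.0001,z]))
```

```text
hole side (np.float64(300.9318181818182), np.float64(203.9318181818182)) [0.60933253 0.14740723 0.0557    ]
(np.float64(300.9318181818182), np.float64(203.9318181818182))
hole top (np.float64(400.88195991091317), np.float64(213.37639198218264)) [0.60684013 0.14674154 0.0557    ]
now hole side (np.float64(300.8888888888889), np.float64(203.9777777777778))
[[186 183 174 156 132 101  65  54  57  52  48  65 106 136 133 110  90  94
  108 125]
 [179 177 174 161 137 104  66  53  56  48  44  67 106 138 147 132  96  71
   71  79]
 [174 174 175 166 140 109  68  60  57  54  53  76 111 145 160 155 114  74
   68  66]
 [170 173 172 167 141 111  90  80  82  87  90 102 125 153 169 160 118  78
   66  67]
 [168 168 164 159 145 132 120 122 125 129 135 137 145 158 166 147 104  72
   63  63]
 [166 165 162 155 149 143 140 146 160 167 171 167 159 154 147 120  86  68
   64  67]
 [167 164 164 159 150 145 147 155 168 181 185 175 154 131 112  84  71  66
   60  60]
 [166 168 164 159 148 127 132 149 165 182 185 165 135  96  78  70  62  63
   64  69]
 [167 166 163 155 137 116 116 137 161 178 178 152 110  76  68  
[... 2438 characters left out ...]
45  36  40  69 101 126 122 122 126 121
  121 121]
 [ 94 116 122 121 120 103  70  43  28  22  32  57  99 120 123 126 125 122
  122 124]
 [111 119 121 122 120 106  74  49  39  38  51  77 105 123 128 123 124 121
  118 112]
 [113 113 119 119 122 112  95  83  73  77  89 102 117 122 128 126 125 117
  114 112]
 [101 109 108 111 114 114 114 108 111 109 115 120 124 125 122 121 124 121
  117 113]
 [ 79  84  89  94  99 100 102 109 116 114 117 118 118 120 120 124 123 123
  122 120]
 [ 70  74  71  78  81  85  88  87  93 101 100 106 106 111 114 116 115 120
  121 120]]
0.0767 [300.97231609 191.96032146]
0.0807 [301.01908036 193.74577284]
0.0857 [301.07719988 195.96476559]
0.0937 [301.16942339 199.4858421 ]
```

apply_moves --rows '[0, -0.001, 0.006, 0, 0, 0, 0, -0.001, 0.012, 0, 0, 0, 0, -0.001, 0.016, 0, 0, 0, 0, -0.001, 0.02, 0, 0, 0, 0, -0.001, 0.02, 0, 0, 0]'

```text
t: 6.8
tool_pos: [0.6078, 0.1451, 0.1439]
tool_rot: [-3.087, -0.582, 0.002]
contact_force: [0.2, 0.3, -0.7]
opening: 0.0136
grip_force: 39.2
```

apply_moves --rows '[0, 0, 0.004, 0, 0, 0, 0, 0, 0.008, 0, 0, 0, 0, 0, 0.011, 0, 0, 0, 0, 0, 0.011, 0, 0, 0]'

```text
t: 7.2
tool_pos: [0.6079, 0.1451, 0.1375]
tool_rot: [-3.087, -0.582, 0.001]
contact_force: [-0.4, -0.8, 0.5]
opening: 0.0136
grip_force: 39.2
```

apply_moves --rows '[0, 0, 0.003, 0, 0, 0, 0, 0, 0.0055, 0, 0, 0, 0, 0, 0.007, 0, 0, 0, 0, 0, 0.007, 0, 0, 0]'

```text
t: 7.6
tool_pos: [0.608, 0.1451, 0.1336]
tool_rot: [-3.087, -0.582, 0.001]
contact_force: [-1.1, 1.4, -0.4]
opening: 0.0136
grip_force: 39.2
```

apply_moves --rows '[0, 0, 0.001, 0, 0, 0, 0, 0, 0.002, 0, 0, 0, 0, 0, 0.002, 0, 0, 0]'

```text
t: 7.9
tool_pos: [0.6081, 0.1452, 0.1325]
tool_rot: [-3.087, -0.582, 0.0]
contact_force: [1.0, 0.3, -0.6]
opening: 0.0137
grip_force: 39.2
```

apply_moves --rows '[0, 0, 0.001, 0, 0, 0, 0, 0, 0.0015, 0, 0, 0, 0, 0, 0.0015, 0, 0, 0]'

```text
t: 8.2
tool_pos: [0.608, 0.1452, 0.1316]
tool_rot: [-3.087, -0.582, 0.0]
contact_force: [-0.7, 0.1, -1.2]
opening: 0.0137
grip_force: 39.2
```

apply_moves --rows '[0, 0, 0.001, 0, 0, 0, 0, 0, 0.0015, 0, 0, 0, 0, 0, 0.0015, 0, 0, 0]'

```text
t: 8.5
tool_pos: [0.6082, 0.1452, 0.1312]
tool_rot: [3.087, 0.582, 0.0]
contact_force: [-0.9, -0.1, 1.5]
opening: 0.0138
grip_force: 39.4
```

apply_moves --rows '[0, 0, 0.001, 0, 0, 0, 0, 0, 0.001, 0, 0, 0, 0, 0, 0.001, 0, 0, 0]'

```text
t: 8.8
tool_pos: [0.6082, 0.1452, 0.1307]
tool_rot: [3.087, 0.582, 0.0]
contact_force: [-1.6, -0.2, 5.6]
opening: 0.0138
grip_force: 39.6
```

apply_moves --rows '[0, 0, 0, 0, 0, 0, 0, 0, 0, 0, 0, 0, 0, 0, 0, 0, 0, 0, 0, 0, 0, 0, 0, 0]' --grip 0.38

```text
t: 9.2
tool_pos: [0.6079, 0.1451, 0.1297]
tool_rot: [-3.087, -0.582, 0.001]
contact_force: [0.0, 0.1, 0.4]
opening: 0.0327
grip_force: 0.0
```

apply_moves --rows '[0, 0, -0.02, 0, 0, 0, 0, 0, -0.06, 0, 0, 0, 0, 0, -0.1, 0, 0, 0, 0, 0, -0.1, 0, 0, 0, 0, 0, -0.1, 0, 0, 0]'

```text
t: 9.7
tool_pos: [0.6086, 0.1452, 0.1915]
tool_rot: [3.087, 0.582, 0.003]
contact_force: [0.3, 0.6, 0.4]
opening: 0.0325
grip_force: 0.0
```

Run:
```python
from h import *
o=ctrl.get_obs();print(o["t"],o["tool_pos"],o["contact_force"],o["opening"])
p,d=ctrl.get_image("wrist");np.savez("pics/w6.npz",p=p,d=d)
s,_=ctrl.get_image("side")
b=cv2.resize(s[165:235,275:385],None,fx=3.5,fy=3.5,interpolation=cv2.INTER_CUBIC)
a=cv2.resize(p[130:400,200:520],None,fx=1.2,fy=1.2)
out=np.zeros((330,780,3),np.uint8);out[:a.shape[0],:a.shape[1]]=a;out[:b.shape[0],390:390+b.shape[1]]=b;cv2.imwrite("pics/w6.png",out)
for a,c,st in blobs(p,red(p),40): print(a,c,wpt(c,dep=d[int(c[1]),int(c[0])],o=o).round(4))
```

```text
9.7 [0.60858584 0.14521343 0.19147097] [0.32000268 0.59234101 0.42299221] 0.03249795289482099
1057 [48.16 65.25] [0.6648 0.3351 0.0789]
160 [  6.42 167.9 ] [0.5787 0.3905 0.0415]
273 [315.07 268.44] [0.6072 0.1451 0.0765]
173 [ 99.13 282.49] [0.5222 0.2839 0.0395]
174 [428.42 309.16] [0.6047 0.0715 0.071 ]
3157 [ 16.06 402.11] [0.3062 0.3912 0.0327]
```

View pics/w6.png

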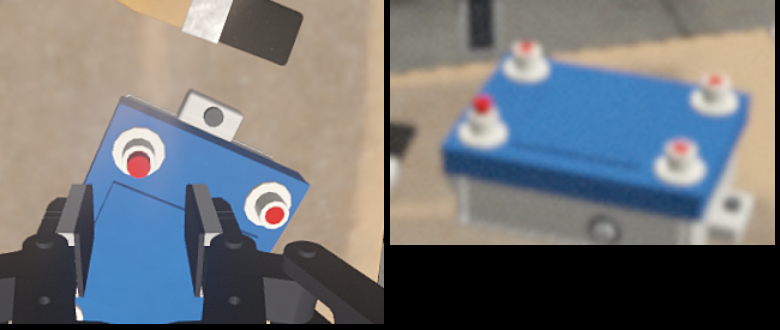

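The wrist crop shows the rivet seated with its red pin standing up at (138,160). The side crop shows its flange flat on the cover, like the other three. Next I'll shut the fingers and push.

apply_moves --rows '[-0.001, 0, 0, 0, 0, 0, -0.001, 0, 0, 0, 0, 0, -0.001, 0, 0.02, 0, 0, 0, -0.001, 0, 0.04, 0, 0, 0, -0.001, 0, 0.055, 0, 0, 0, -0.001, 0, 0.06, 0, 0, 0, -0.001, 0, 0.06, 0, 0, 0]' --grip 0

```text
t: 10.5
tool_pos: [0.6069, 0.1448, 0.1528]
tool_rot: [-3.087, -0.582, 0.004]
contact_force: [0.6, -0.1, 0.0]
opening: 0.0
grip_force: 0.0
```

apply_moves --rows '[0, 0, 0.003, 0, 0, 0, 0, 0, 0.005, 0, 0, 0, 0, 0, 0.005, 0, 0, 0]'

```text
t: 10.8
tool_pos: [0.6077, 0.145, 0.1515]
tool_rot: [3.087, 0.582, 0.001]
contact_force: [-0.5, -0.2, -0.6]
opening: -0.0002
grip_force: 0.0
```

apply_moves --rows '[0, 0, 0.0017, 0, 0, 0, 0, 0, 0.0034, 0, 0, 0, 0, 0, 0.0034, 0, 0, 0, 0, 0, 0.0034, 0, 0, 0]'

```text
t: 11.2
tool_pos: [0.6078, 0.145, 0.1496]
tool_rot: [-3.087, -0.582, -0.001]
contact_force: [0.1, 0.5, 1.4]
opening: -0.0002
grip_force: 1.0
```

apply_moves --rows '[0, 0, 0.001, 0, 0, 0, 0, 0, 0.002, 0, 0, 0, 0, 0, 0.002, 0, 0, 0]'

```text
t: 11.5
tool_pos: [0.6079, 0.145, 0.149]
tool_rot: [3.087, 0.582, 0.001]
contact_force: [-1.4, -1.1, 6.2]
opening: -0.0001
grip_force: 2.9
```

apply_moves --rows '[0, 0, 0.001, 0, 0, 0, 0, 0, 0.0015, 0, 0, 0, 0, 0, 0.0015, 0, 0, 0]'

```text
t: 11.8
tool_pos: [0.608, 0.145, 0.1486]
tool_rot: [3.087, 0.582, 0.001]
contact_force: [-2.6, -0.1, 7.2]
opening: -0.0
grip_force: 4.0
```

apply_moves --rows '[0, 0, 0.001, 0, 0, 0, 0, 0, 0.0015, 0, 0, 0, 0, 0, 0.0015, 0, 0, 0]'

```text
t: 12.1
tool_pos: [0.6081, 0.145, 0.148]
tool_rot: [3.087, 0.582, 0.002]
contact_force: [-4.0, -1.1, 8.7]
opening: -0.0
grip_force: 4.5
```

apply_moves --rows '[0, 0, 0.001, 0, 0, 0, 0, 0, 0.0015, 0, 0, 0, 0, 0, 0.0015, 0, 0, 0]'

```text
t: 12.4
tool_pos: [0.608, 0.145, 0.1471]
tool_rot: [3.087, 0.582, 0.001]
contact_force: [-3.7, -0.5, 8.6]
opening: 0.0002
grip_force: 4.6
```

apply_moves --rows '[0, 0, 0.001, 0, 0, 0, 0, 0, 0.002, 0, 0, 0, 0, 0, 0.003, 0, 0, 0, 0, 0, 0.003, 0, 0, 0]'

```text
t: 12.8
tool_pos: [0.6081, 0.145, 0.1453]
tool_rot: [3.087, 0.582, 0.002]
contact_force: [-3.2, -0.4, 9.4]
opening: -0.0004
grip_force: 4.6
```

apply_moves --rows '[0, 0, 0.001, 0, 0, 0, 0, 0, 0.002, 0, 0, 0, 0, 0, 0.002, 0, 0, 0]'

```text
t: 13.1
tool_pos: [0.608, 0.145, 0.1441]
tool_rot: [3.087, 0.582, 0.001]
contact_force: [-3.4, -0.8, 8.5]
opening: 0.0001
grip_force: 4.6
```

apply_moves --rows '[0, 0, 0.001, 0, 0, 0, 0, 0, 0.002, 0, 0, 0, 0, 0, 0.003, 0, 0, 0, 0, 0, 0.003, 0, 0, 0]'

```text
t: 13.5
tool_pos: [0.608, 0.145, 0.1423]
tool_rot: [3.087, 0.582, 0.001]
contact_force: [-4.4, -0.2, 9.0]
opening: -0.0004
grip_force: 4.6
```

apply_moves --rows '[0, 0, 0.001, 0, 0, 0, 0, 0, 0.002, 0, 0, 0, 0, 0, 0.002, 0, 0, 0]'

```text
t: 13.8
tool_pos: [0.6082, 0.145, 0.1416]
tool_rot: [3.087, 0.582, 0.002]
contact_force: [-4.7, -1.1, 10.5]
opening: -0.0001
grip_force: 5.7
```

apply_moves --rows '[0, 0, 0.001, 0, 0, 0, 0, 0, 0.0015, 0, 0, 0, 0, 0, 0.0015, 0, 0, 0]'

```text
t: 14.1
tool_pos: [0.6082, 0.145, 0.1408]
tool_rot: [3.087, 0.582, 0.002]
contact_force: [-5.3, 0.0, 12.4]
opening: 0.0002
grip_force: 5.9
```

apply_moves --rows '[0, 0, 0.001, 0, 0, 0, 0, 0, 0.0015, 0, 0, 0, 0, 0, 0.0015, 0, 0, 0]'

```text
t: 14.4
tool_pos: [0.6082, 0.145, 0.1399]
tool_rot: [3.087, 0.582, 0.002]
contact_force: [-3.9, -1.4, 12.2]
opening: 0.0001
grip_force: 5.9
```

Plateau at about 12 N, so the pin is sliding.

apply_moves --rows '[0, 0, 0.001, 0, 0, 0, 0, 0, 0.002, 0, 0, 0, 0, 0, 0.003, 0, 0, 0, 0, 0, 0.003, 0, 0, 0]'

```text
t: 14.8
tool_pos: [0.6081, 0.145, 0.1381]
tool_rot: [3.087, 0.582, 0.001]
contact_force: [-4.9, -0.3, 11.5]
opening: -0.0001
grip_force: 5.9
```

apply_moves --rows '[0, 0, 0.001, 0, 0, 0, 0, 0, 0.002, 0, 0, 0, 0, 0, 0.002, 0, 0, 0]'

```text
t: 15.1
tool_pos: [0.6081, 0.145, 0.1368]
tool_rot: [3.087, 0.582, 0.001]
contact_force: [-5.2, -0.9, 12.8]
opening: -0.0002
grip_force: 5.9
```

apply_moves --rows '[0, 0, 0.001, 0, 0, 0, 0, 0, 0.0015, 0, 0, 0, 0, 0, 0.0015, 0, 0, 0]'

```text
t: 15.4
tool_pos: [0.6081, 0.145, 0.136]
tool_rot: [3.087, 0.582, 0.001]
contact_force: [-4.4, 0.3, 11.9]
opening: -0.0001
grip_force: 5.9
```

apply_moves --rows '[0, 0, 0.001, 0, 0, 0, 0, 0, 0.0015, 0, 0, 0, 0, 0, 0.0015, 0, 0, 0]'

```text
t: 15.7
tool_pos: [0.6081, 0.145, 0.135]
tool_rot: [3.087, 0.582, 0.001]
contact_force: [-4.8, -0.4, 11.1]
opening: -0.0001
grip_force: 5.9
```

apply_moves --rows '[0, 0, 0.001, 0, 0, 0, 0, 0, 0.0015, 0, 0, 0, 0, 0, 0.0015, 0, 0, 0]'

```text
t: 16.0
tool_pos: [0.6081, 0.145, 0.1344]
tool_rot: [3.087, 0.582, 0.001]
contact_force: [-5.6, -0.9, 12.4]
opening: 0.0001
grip_force: 6.6
```

apply_moves --rows '[0, 0, 0.001, 0, 0, 0, 0, 0, 0.001, 0, 0, 0, 0, 0, 0.001, 0, 0, 0]'

```text
t: 16.3
tool_pos: [0.6082, 0.145, 0.1342]
tool_rot: [3.087, 0.582, 0.001]
contact_force: [-5.9, -0.8, 15.3]
opening: 0.0
grip_force: 7.3
```

apply_moves --rows '[0, 0, 0.0008, 0, 0, 0, 0, 0, 0.0008, 0, 0, 0, 0, 0, 0.0008, 0, 0, 0]'

```text
t: 16.6
tool_pos: [0.6082, 0.145, 0.134]
tool_rot: [3.087, 0.582, 0.001]
contact_force: [-7.1, -0.4, 15.2]
opening: 0.0001
grip_force: 7.9
```

The force now rises past the plateau, so the pin is on its hard stop. Backing off to check.

apply_moves --rows '[0, 0, -0.01, 0, 0, 0, 0, 0, -0.04, 0, 0, 0, 0, 0, -0.09, 0, 0, 0, 0, 0, -0.13, 0, 0, 0, 0, 0, -0.13, 0, 0, 0, 0, 0, -0.13, 0, 0, 0]'

```text
t: 17.2
tool_pos: [0.6075, 0.1449, 0.2085]
tool_rot: [3.087, 0.582, 0.001]
contact_force: [0.2, -0.1, -1.0]
opening: 0.0004
grip_force: 0.0
```

Run:
```python
from h import *
o=ctrl.get_obs();print(o["t"],o["tool_pos"],o["contact_force"])
p,d=ctrl.get_image("wrist");s,ds=ctrl.get_image("side")
b=cv2.resize(s[165:235,275:385],None,fx=3.5,fy=3.5,interpolation=cv2.INTER_CUBIC)
a=cv2.resize(p[130:400,200:520],None,fx=1.2,fy=1.2)
out=np.zeros((330,780,3),np.uint8);out[:a.shape[0],:a.shape[1]]=a;out[:b.shape[0],390:390+b.shape[1]]=b;cv2.imwrite("pics/w7.png",out)
m=red(p)
n,l,st,c=cv2.connectedComponentsWithStats(m.astype(np.uint8))
for i in range(1,n):
    if st[i,4]>40 and st[i,4]<400:print(st[i,4],c[i].round(1),wpt(c[i],dep=np.median(d[l==i]),o=o).round(4))
```

```text
17.2 [0.60752774 0.14491207 0.20851668] [ 0.22363436 -0.10580588 -1.03888045]
149 [ 19.7 163.3] [0.5776 0.393  0.0393]
184 [315.5 248.8] [0.6074 0.1451 0.0646]
161 [109.6 272. ] [0.5227 0.2838 0.0399]
146 [419.3 290.9] [0.6047 0.0713 0.0645]
283 [579.  430.1] [-0.0525 -1.4893 -0.7135]
```

View pics/w7.png

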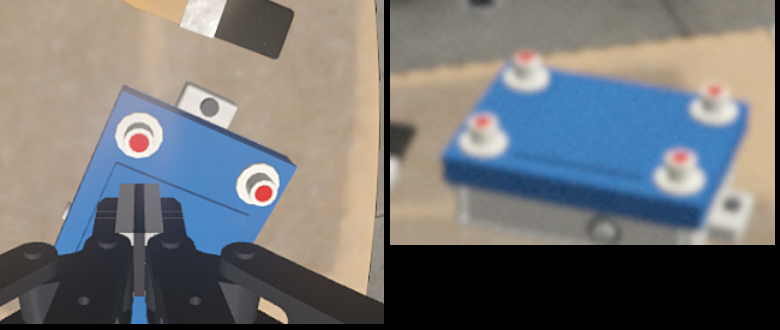

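The new rivet, at crop (138,140), now matches the set ones. Its pin top measures z 0.0646, and the neighbouring set pin measures 0.0645, so it is flush and seated. The robot is clear, so I'm handing in.

```bash
python3 -c "
from station import ctrl
print(ctrl.finish_job())"
```

```text
the job is handed in; nothing more can be done
None
```

The white rivet is seated in the cover's empty hole with its red pin pushed flush: its top measured 64.6 mm high, against 64.5 mm for a set rivet beside it. The highest push reading was about 15 N, and the job was handed in at 17 s with the arm clear.

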